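# Push the reference tile under the measuring head

## Task

The white reference tile rides in a sliding stage on the graduated bench rail; bring it under the measuring head for calibration. Rest a fingertip on the black brake pad in the middle of the stage, press it down to free the brake, and with the pad held down push the stage along the rail until it is fully up against the stop clamp that carries the head; then let the pad come up so that the brake holds the stage there. Nothing is picked up: do not shove the stage with its brake on, leave the tile lying in its nest untouched, and keep off the stop, the head and the dishes and vial standing about.

Things in the scene. Friction and masses are not known exactly. Their poses are not given: they have to be found in the camera images.
- rail: T-section aluminium bench rail, fixed to the desk, 370 mm long, flange 44 mm wide, on two 90 mm wide feet. Origin: centre of its underside on the desk. Its y axis runs along the rail towards the stop clamp; x points across it to the rear (the side of tile and head); z up. Flange top at z = 32 mm.
- stage (a joint): position of the sliding stage along the rail (m), growing along the rail's +y towards the stop clamp; 0 = where it stands at the start, 85 mm from the middle of the rail; range -0.04 to 0.20. With the brake freed it slides with about 1 N; with the brake on it holds against more than 20 N.
- brake_pad (a joint): how far the brake pad is pressed down (m): about 0 up (brake on), 0.006 fully down (hard stop). Spring loaded: it begins to move at about 7 N and takes about 12 N fully down. The brake is free from about 0.002 on and grips again when the pad comes up.
- pad_face (a point): centre of the upper face of the black ribbed brake pad in the middle of the stage, over the rail, 56 mm over the desk when up; moves with stage and pad. Axes as the rail's. Flat 40 x 40 mm face between two raised end lips (6 mm high, 6 mm thick, 40 mm wide across the rail) that a fingertip can push against. A black surround, 50 mm over the desk, frames the pad.
- stage_front (a point): middle of the end face of the sliding stage that meets the stop, 38 mm over the desk, 48 mm along the rail (+y) from the pad's centre. Axes as the rail's. The stage is a grey plate 96 mm long (along the rail), 64 mm wide, top 43 mm over the desk, with the tile's nest on a wing behind the rail.
- stop_face (a point): middle of the face of the stop clamp that the stage meets, 38 mm over the desk: coincides with point stage_front when the stage is fully home. Axes as the rail's.
- nest_floor (a point): centre of the floor of the tile's nest in the stage, 39 mm over the desk, 66 mm to the rear of the pad's centre; the nest is a black ring 63 mm across, rim 47 mm over the desk.
- ref_tile: white reference tile in a black round holder, 50 mm across, 12 mm high, lying loose in the nest (origin: centre of its underside, at nest_floor). Not to be touched.
- head_stop: stop clamp with the measuring head, fixed on the rail; origin on the desk below the clamp's middle, axes as the rail's. Dark steel saddle 24 mm long, 64 mm wide, 52 mm over the desk. A post 66 mm behind the rail's middle carries an arm and the round black head (31 mm), which hangs at y = -60 mm, over the tile when the stage is home; top 97 mm over the desk. Not to be touched.
- dish_full: steel sample dish with pale filling, 57 mm across, 15 mm high, standing loose on the desk in front of the rail (origin: centre of underside). A bystander.
- dish_empty: empty steel sample dish, 57 mm across, 15 mm high, standing loose on the desk in front of the rail (origin: centre of underside). A bystander.
- vial: glass vial with white cap, 25 mm across, 62 mm high, standing loose on the desk behind the rail (origin: centre of underside). A bystander.

How it is judged:
On the way, in this order (a step that is already met when the one before it is completed fails the run):
1. the brake pad is pressed down while the stage still stands where it was (value of joint brake_pad above 0.002 m and distance of nest_floor from where it was at the start of the episode below 0.005 m), for 0.1 s.
2. the stage has been pushed against the stop clamp with the pad still held down (value of joint brake_pad above 0.0015 m and horizontal distance between stage_front and stop_face below 0.0025 m), for 0.1 s.
At the end, for the whole second after the job is handed in: the stage rests against the stop clamp (gap under 2.5 mm) with the brake pad up again (within 1 mm) and nothing moving; the tile lies flat in its nest; the dishes and the vial stand within 10 mm of where they stood (horizontal distance between stage_front and stop_face below 0.0025 m and value of joint brake_pad below 0.001 m and velocity of joint stage between -0.005 and 0.005 m/s and distance between ref_tile and nest_floor below 0.005 m and angle between ref_tile's own z axis and vertical below 0.1 rad and distance of each of dish_full, dish_empty, vial from where it was at the start of the episode below 0.01 m); the robot touches nothing.
It fails at once if the stage is shoved along (faster than 30 mm/s) with its brake on (value of joint brake_pad below 0.0007 m and (velocity of joint stage above 0.03 m/s or velocity of joint stage below -0.03 m/s)).
It fails at once if the robot touches the tile (contact force between any of the arm, the fingers and ref_tile above 0.5 N).
It fails at once if the tile leaves its nest (distance between ref_tile and nest_floor above 0.01 m).
It fails at once if the robot bumps the stop clamp or the measuring head (more than 4 N) (contact force between any of the arm, the fingers and head_stop above 4 N).
It fails at once if a dish or the vial is pushed or carried more than 15 mm (distance of any of dish_full, dish_empty, vial from where it was at the start of the episode above 0.015 m).
It also fails if it takes over 38 s, if anything falls off the work surface, if the arm or the gripper's body presses on something with over 40 N, if the wrist force passes 120 N, or if a joint passes its speed limit or range.

## Robot

A 6-joint arm with a two-finger parallel gripper is mounted at the origin on a cart in front of the work surface, level with it; the furniture and walls round the work are solid. World frame = base frame: x ahead of the robot, y to its left, z up, the work surface at z = 0. Lengths are in m, angles in rad, forces in N, time in s.
With the tool pointing down it reaches from about 0.325 to 0.775 m from the base axis. Payload 5.5 kg.
Tool frame: the origin (TCP) lies on the centre line of the jaws, within the pads' length; the fingertips stand 17 mm ahead of it and the grasp point (between the pads) lies 2 mm behind it; z points along the fingers, y is the line along which they close (so a half turn about z gives the same grasp; the last joint's range is limited). The gripper opens to 88 mm and grips with 3 to 60 N. Pads are 20 mm wide; open, the fingers measure 115 mm over their backs; the gripper's body (75 mm by 178 mm) begins 61 mm behind the grasp point.
Start: joints at [-1.234, 0.091, 1.231, -0, 1.82, -0.057], TCP at [0.23, -0.554, 0.24] pointing down, gripper open.
Joint ranges: [-2.87, 2.87], [-0.86, 2.18], [0.17, 2.46], [-1.51, 4.65], [0.06, 2.69], [-2.65, 2.65]. Speed limits (rad/s): [2.57, 2.57, 3.01, 3.14, 3.14, 3.14].

## Interface

Orientations are given as [roll, pitch, yaw] about the fixed x, y, z axes, in that order (R = Rz(yaw) Ry(pitch) Rx(roll)).
In Python, from workcell import bot gives the robot as it stands. Calls block until the motion is done:
- bot.goto(position, orientation): joint-space move of the TCP to a pose.
- bot.move_straight(position, feed=0.15, frame=None): straight line of the TCP; frame=None keeps the orientation; feed is the mean speed in m/s.
- bot.move_joints(angles): joint-space move.
- bot.set_gripper(opening, grasp_force=None): opening from 0.0 (shut) to 1.0 (fully open); grasp_force is the grip in N (None keeps the last); returns when the fingers have stopped.
- bot.sleep(seconds).
- bot.inverse_kinematics(position, orientation): joint angles nearest the present ones, or None.
- bot.get_obs(): the state.
- bot.read_camera(name): name is "side" or "top" or "wrist"; returns the picture (400x640x3 uint8, blue, green, red); there is no depth.
- bot.calibration(name): a dict with "fx", "fy", "cx", "cy" (pixels), "xyz" and "orientation" of the camera in the world; the wrist camera has in their place "tool_from_camera" (4x4, takes a point from camera to tool coordinates, whose origin is the TCP and whose axes are the flange's). Camera axes: x right, y down, z forward; pixel columns grow to the right and rows downward; lengths in m; the calibration is good to about 2 mm. A picture is of the moment at which its call begins: read the wrist's pose just before it. calibration takes no time and is no camera call.
A pose or a line that the arm cannot do raises bot.IKError and nothing moves.
- bot.finish_job(): hands the job in; it is judged then, once.
Trained networks look in the newest picture that a camera, given by its name, has taken for a name from the list of things; names that differ only in an ending like _2 or _b are one class to them, and where a whole thing is asked for, a point or a joint stands for the part that bears it (a point fixed in the world has none). Each returns a list of dicts, best first, with "p" (0 to 1); they miss things now and then, are a little off and sometimes report something else, mostly with a low value. They report only what shows in the picture. A call takes as long as a camera call.
- bot.recognise(label, camera): "rect" ([left, top, right, bottom] in pixels, round what is visible of it).
- bot.regions_of(label, camera): "mask" (400x640 bool, what is visible of it) and "rect" ([left, top, right, bottom] in pixels, round what is visible of it).
- bot.pinpoint(label, camera): "uv" ([column, row] in pixels: a listed point, or the origin of a listed thing).
The state is a dict: "clock": time; "joints": joint angles; "dq": joint speeds; "joint_efforts": joint torques, N m; "position": TCP position; "tool_rot": TCP orientation; "force": force on the tool from outside, world axes, zero at the start; "moment": the same for the moment, N m; "width": opening from 0.0 (shut) to 1.0 (fully open); "grip_force": force on a finger pad.
Only numpy, scipy, OpenCV 4.12 (cv2) and the standard library are available. Lean on these libraries where they do the work, as an engineer would, in place of code of your own. Each camera call takes 0.05 s, during which the arm holds its last target. There are 200 camera calls.

## Working session

There is one attempt and no reset: what is moved stays moved. The work goes in short steps, each a Python script; the robot and the scene stay as the last script left them, time stands still between calls to the robot, and variables do not carry over. Pictures are saved under pics/ and viewed, at most 10 in all, crops included, and the job is handed in when it is done.

```bash
mkdir -p pics
cat > h.py <<'E'
import numpy as np, cv2
from scipy.spatial.transform import Rotation as R
from workcell import bot
def cam(name,obs=None):
    c=bot.calibration(name); K=(c["fx"],c["fy"],c["cx"],c["cy"])
    if "tool_from_camera" in c:
        T=np.eye(4); T[:3,:3]=R.from_euler("xyz",obs["tool_rot"]).as_matrix(); T[:3,3]=obs["position"]
        T=T@np.array(c["tool_from_camera"]); return K,T[:3,:3],T[:3,3]
    return K,R.from_euler("xyz",c["orientation"]).as_matrix(),np.array(c["xyz"])
def at_z(uv,z,C):
    K,Rm,p=C; d=Rm@np.array([(uv[0]-K[2])/K[0],(uv[1]-K[3])/K[1],1]); return p+d*(z-p[2])/d[2]
E
python3 - <<'E'
from h import *
o=bot.get_obs(); print(o)
print(bot.calibration("wrist"))
Z=dict(pad_face=.056,stage_front=.038,stop_face=.038,nest_floor=.039,ref_tile=.039,rail=0,head_stop=0,dish_full=0,dish_empty=0,vial=0)
for n in ("top","side"):
    im=bot.read_camera(n); cv2.imwrite(f"pics/{n}0.png",im); C=cam(n); print(n,C[2])
    for k,z in Z.items():
        for r in bot.pinpoint(k,n)[:1]: print(k,np.round(r["uv"]),round(r["p"],2),np.round(at_z(r["uv"],z,C),4))
print(bot.get_obs()["clock"])
E
```

```text
{'clock': 0.0, 'joints': array([-1.23369166e+00,  9.18490427e-02,  1.23184789e+00, -5.74559425e-05,
        1.81978846e+00, -5.66708648e-02]), 'dq': array([-0.00023018, -0.00123792, -0.00015739,  0.00122969,  0.00042287,
       -0.00073517]), 'joint_efforts': array([-7.98123756e-05, -4.46454012e+01, -4.06445754e+01,  6.97214319e-02,
        2.91819102e-02, -1.48811878e-04]), 'position': array([ 0.23012   , -0.55384161,  0.23853418]), 'tool_rot': array([-3.13969980e+00, -5.15844373e-05,  3.93761373e-01]), 'force': array([-0.40062913,  0.84982273, -0.54708542]), 'moment': array([-0.01528702, -0.0630098 ,  0.0091275 ]), 'grip_force': 0.0, 'width': 1.00018550324764}
{'fx': 323.48427659354104, 'fy': 323.48427659354104, 'cx': 316.9177594710651, 'cy': 196.66137023350313, 'tool_from_camera': array([[ 4.81815399e-04, -9.58662526e-01, -2.84545128e-01,
         7.69774777e-02],
       [ 9.99999224e-01,  7.88759086e-04, -9.64130907e-04,
         1.93509232e-04],
       [ 1.14871373e-03, -2.84544443e-01,  9.58662162e-01,
        -1.44502383e-01],
       [ 0.00000000e+00,  0.00000000e+00,  0.00000
[... 342 characters left out ...]
90. 227.] 0.64 [0.5286 0.14   0.    ]
dish_full [326. 270.] 0.69 [0.4388 0.0661 0.    ]
dish_empty [396. 268.] 0.62 [ 0.445  -0.0796  0.    ]
vial [377. 161.] 0.43 [ 0.6702 -0.0409  0.    ]
side [ 0.37071218 -0.52402282  0.62902581]
pad_face [313. 255.] 0.96 [ 0.524  -0.0822  0.056 ]
stage_front [308. 246.] 0.7 [ 0.5267 -0.0416  0.038 ]
stop_face [290. 194.] 0.88 [0.5369 0.1324 0.038 ]
nest_floor [344. 251.] 0.83 [ 0.5949 -0.0773  0.039 ]
ref_tile [345. 251.] 0.71 [ 0.5959 -0.0788  0.039 ]
head_stop [290. 203.] 0.56 [0.5381 0.1392 0.    ]
dish_full [260. 231.] 0.56 [0.4437 0.0675 0.    ]
dish_empty [274. 278.] 0.67 [ 0.4432 -0.0707  0.    ]
vial [365. 241.] 0.58 [ 0.6659 -0.0352  0.    ]
1.1
```

Run:
```python
from h import *
bot.set_gripper(0.0)
yaw=-0.045
bot.goto([.52,-.085,.20],[np.pi,0,yaw])
o=bot.get_obs(); im=bot.read_camera("wrist"); cv2.imwrite("pics/w0.png",im); C=cam("wrist",o)
print(o["clock"],o["position"],o["tool_rot"],o["force"],o["width"])
for k,z in dict(pad_face=.056,stage_front=.038,stop_face=.038,nest_floor=.039,ref_tile=.039).items():
    for r in bot.pinpoint(k,"wrist")[:1]: print(k,np.round(r["uv"]),round(r["p"],2),np.round(at_z(r["uv"],z,C),4))
top=cv2.imread("pics/top0.png")[130:310,240:480]; side=cv2.imread("pics/side0.png")[150:330,220:420]
a=np.zeros((600,800,3),np.uint8); t=cv2.resize(top,(400,300)); s=cv2.resize(side,(333,300)); w=cv2.resize(im,(480,300))
a[:300,:400]=t; a[:300,400:733]=s; a[300:,:480]=w; cv2.imwrite("pics/m0.png",a)
```

```text
4.4333 [ 0.51996354 -0.08572662  0.20008038] [ 3.14129351e+00 -9.29027376e-05 -4.59008469e-02] [-1.37098908 -0.50596494  0.2234471 ] 0.010293213539066702
pad_face [312. 179.] 0.97 [ 0.5284 -0.0818  0.056 ]
stage_front [263. 176.] 0.55 [ 0.5292 -0.0343  0.038 ]
stop_face [ 96. 181.] 0.86 [0.532  0.1294 0.038 ]
nest_floor [309. 106.] 0.25 [ 0.5926 -0.0823  0.039 ]
ref_tile [311. 106.] 0.96 [ 0.5923 -0.0837  0.039 ]
```

View pics/m0.png

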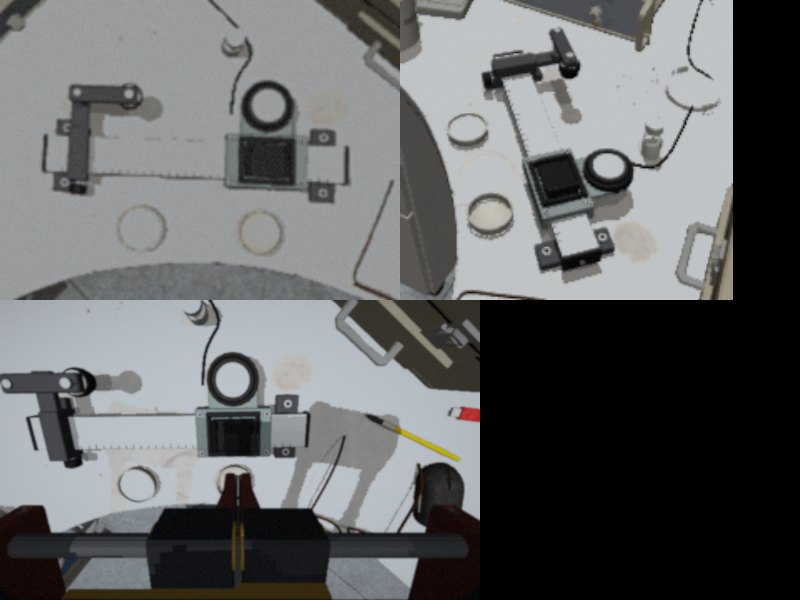

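Run:
```python
from h import *
yaw=-0.038; x,y=.526,-.083
bot.goto([x,y,.12],[np.pi,0,yaw])
bot.move_straight([x,y,.082],feed=.08); bot.sleep(.2)
f0=bot.get_obs()["force"]
for z in np.arange(.079,.060,-.0015):
    bot.move_straight([x,y,z],feed=.03)
    o=bot.get_obs(); f=o["force"]-f0; print(round(z,4),o["position"].round(4),f.round(1))
    if f[2]>11.3: break
cv2.imwrite("pics/s1.png",cv2.resize(bot.read_camera("side")[150:330,220:420],(666,600)))
np.save("f0.npy",f0); print(o["clock"])
```

```text
0.079 [ 0.5259 -0.083   0.0788] [ 0.3 -0.1  0.4]
0.0775 [ 0.5259 -0.083   0.0774] [-0.5 -0.2  0.2]
0.076 [ 0.5259 -0.083   0.0758] [0.2 0.  0.7]
0.0745 [ 0.5259 -0.083   0.0744] [ 0.2 -0.6 -0.2]
0.073 [ 0.5261 -0.083   0.0731] [1.5 0.  0. ]
0.0715 [ 0.5262 -0.083   0.0725] [-1.8  0.3  5.3]
0.07 [ 0.5262 -0.0831  0.0716] [-4.7  0.6  8.4]
0.0685 [ 0.5262 -0.083   0.0703] [-3.8  0.7  9.6]
0.067 [ 0.5262 -0.083   0.069 ] [-4.   0.1 10. ]
0.0655 [ 0.5262 -0.083   0.0677] [-5.   0.2 12. ]
8.475
```

View pics/s1.png

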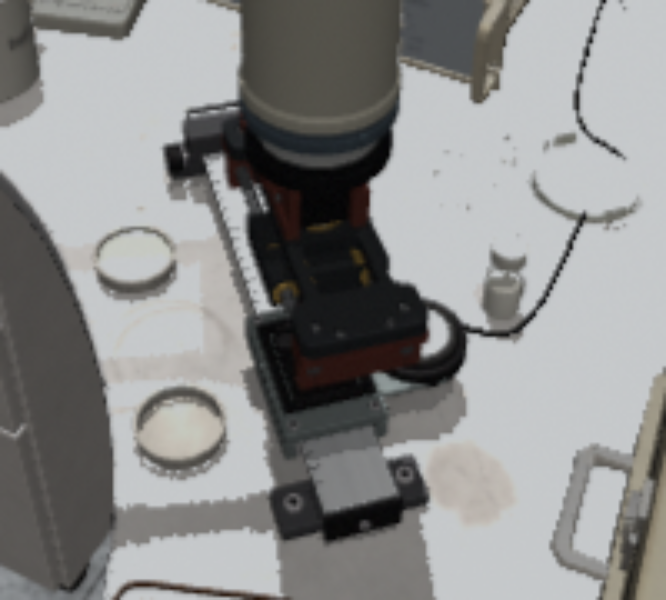

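The side view shows the closed fingertips on the black pad (crop about 330,390), with the stage, dishes and vial undisturbed and the gripper body above everything. The force of 12 N and about 5 mm of travel agree with the pad being down.

Run:
```python
from h import *
f0=np.load("f0.npy"); x,y,z=.526,-.083,.0655; u=np.array([.038,1.0])
def go(s,feed):
    bot.move_straight([x+u[0]*s,y+u[1]*s,z],feed=feed); o=bot.get_obs(); f=o["force"]-f0
    print(round(s,4),o["position"].round(4),f.round(1),round(o["clock"],2)); return f
for s in (.01,.05,.1,.145):
    f=go(s,.05)
    if f[1]<-8 or f[2]<8: break
else:
    for s in np.arange(.149,.190,.003):
        f=go(s,.03)
        if f[1]<-8 or f[2]<8: break
im=bot.read_camera("side")[150:330,220:420]; t=bot.read_camera("top")[130:310,240:480]
cv2.imwrite("pics/s2.png",np.hstack([cv2.resize(im,(370,333)),cv2.resize(t,(430,333))]))
```

```text
0.01 [ 0.5266 -0.0728  0.0678] [-3.9  1.1 11.6] 8.88
0.05 [ 0.528  -0.0328  0.0677] [-5.2  1.1 11.1] 9.82
0.1 [0.5297 0.0173 0.0676] [-6.8  0.7 11.7] 10.97
0.145 [0.5313 0.0625 0.0675] [-5.5  0.  11.2] 12.03
0.149 [0.5314 0.0665 0.0675] [-6.4  0.3 11.2] 12.31
0.152 [0.5315 0.0695 0.0676] [-6.5  0.2 12.2] 12.56
0.155 [0.5316 0.0724 0.0675] [-6.5  0.2 10.8] 12.81
0.158 [0.5317 0.0754 0.0675] [-6.2  0.5 11.3] 13.06
0.161 [0.5318 0.0785 0.0675] [-6.7  0.2 11.6] 13.31
0.164 [0.5319 0.0815 0.0675] [-7.1  0.7 11.6] 13.56
0.167 [0.5324 0.0833 0.0676] [-5.6 -2.6 11.5] 13.81
0.17 [0.5331 0.0856 0.0679] [-3.4 -5.8 11.2] 14.06
0.173 [0.5336 0.0884 0.0681] [-2.4 -5.5 11.1] 14.31
0.176 [0.534  0.0913 0.0682] [-2.7 -6.6 10.3] 14.56
0.179 [0.5342 0.0943 0.0683] [-0.9 -6.7 10.9] 14.81
0.182 [0.5344 0.0958 0.0681] [ -2.1 -11.2  11.3] 15.06
```

View pics/s2.png

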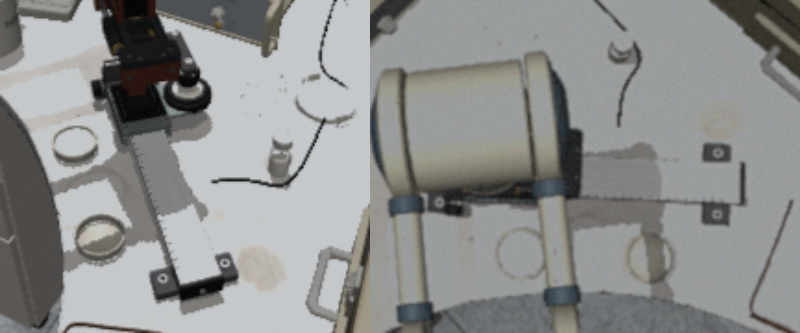

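The stage met the stop at about 165 mm. The fingertip then slid to the front lip and now pushes it with 11 N; in the side view (crop 140,100) the stage is against the clamp with the tile under the head. Next I lift straight up and check.

Run:
```python
from h import *
bot.sleep(.3); p=bot.get_obs()["position"]
x,y=.526+.038*.182,-.083+.182
bot.move_straight([x,y,.075],feed=.03); bot.move_straight([p[0],p[1]-.004,.22],feed=.1)
bot.goto([p[0]-.05,-.12,.26],[np.pi,0,-.038]); bot.sleep(.5)
o=bot.get_obs(); w=bot.read_camera("wrist"); C=cam("wrist",o); print(o["clock"],o["force"])
for k,z in dict(pad_face=.056,stage_front=.038,stop_face=.038,nest_floor=.039,ref_tile=.039).items():
    for r in bot.pinpoint(k,"wrist")[:1]: print(k,round(r["p"],2),np.round(at_z(r["uv"],z,C),4))
im=bot.read_camera("side"); C=cam("side")
for k in ("pad_face","stage_front","stop_face","ref_tile"):
    z=dict(pad_face=.056).get(k,.038)
    for r in bot.pinpoint(k,"side")[:1]: print(k,np.round(r["uv"]),round(r["p"],2),np.round(at_z(r["uv"],z,C),4))
cv2.imwrite("pics/s3.png",np.hstack([cv2.resize(im[160:270,230:370],(400,314)),cv2.resize(w[60:300,:306],(400,314))]))
```

```text
18.9083 [-0.57961893 -0.08902341  0.34760711]
stage_front 0.92 [0.5311 0.1364 0.038 ]
stop_face 0.87 [0.5331 0.1314 0.038 ]
ref_tile 0.83 [0.5987 0.0809 0.039 ]
pad_face [293. 201.] 0.64 [0.53   0.0837 0.056 ]
stop_face [291. 196.] 0.48 [0.5371 0.1242 0.038 ]
ref_tile [320. 200.] 0.68 [0.5997 0.0864 0.038 ]
```

View pics/s3.png

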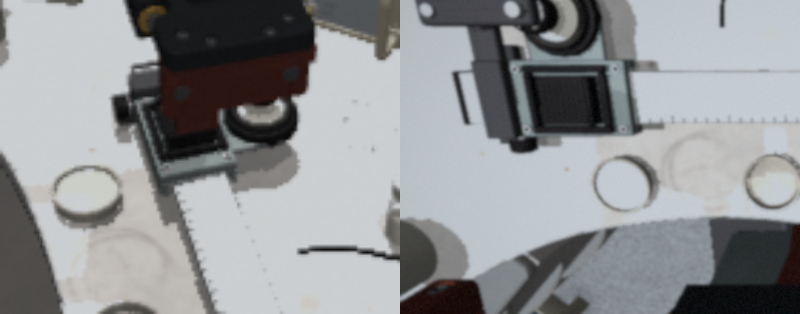

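The wrist view shows the stage flush against the clamp (crop 515,100), the tile in its nest under the head, and the dishes in place. The robot is clear.

```bash
python3 -c "
from workcell import bot
print(bot.finish_job())"
```

```text
the job is handed in; nothing more can be done
None
```

The job is handed in with no verdict returned: the stage sits flush against the stop clamp with the tile in its nest under the head, and the pad was released by lifting the finger straight off (pad-up not measured).

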